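# Re-index the tilting jig to 45 degrees and lock it with its pin

## Task

The gear motor in the blue tilting jig must face the robot for the next job: swing the jig's table (the lever with the orange grip turns it) 45 degrees over towards the robot, under control and without flinging it, so that the yellow-marked notch of the index wheel comes under the leaning pin bush. Then take the red-knobbed lock pin from the pin block and put it through the bush into that notch, fully home with its collar flat on the bush, and let go. Leave the other two pins in their block and the tools and other things on the bench where they stand.

Things in the scene. Friction and masses are not known exactly. Their poses are not given: they have to be found in the camera images.
- cradle (a joint): Tilt of the jig's swinging table about its trunnion axis, rad. 0: table level, lever straight up; positive: table and lever lean to the jig's front (robot side). Notches meet the bush at -0.785, 0, +0.785 (yellow, wanted) and +1.571; stops at -0.95, 1.66. Stiff, stays where it is left; 3 to 11 N at the lever grip moves it. Unlocked at the start. Play with the pin home: 0.035 rad each way.
- trunnion (a point): Middle of the jig on the trunnion axis, 150 mm above the bench. Axes are the jig's: x to its back, y along the axis to its left (lever side), z up. Jig bolted down; place and yaw vary. Base plate 200 (x) x 290 (y) x 12 mm. Blue cheeks 12 mm thick at y = -95 and 95 mm, 75 mm wide, to 188 mm high. Between them the 150 x 152 mm table with a clamped gear motor, all within 90 mm of the axis.
- lever_pivot (a point): Point on the trunnion axis beside the lever, 165 mm to the left (+y) of the trunnion point; fixed, axes as the jig's. The lever grip's centre circles it at 120 mm radius.
- lever_grip (a point): Centre of the lever's orange round grip, diameter 23 mm, 76 mm long, lying along the jig's y. It is 120 mm from lever_pivot: straight above it at cradle 0, moving to the jig's front (-x) for positive angles; the point turns with the cradle. The steel lever arm, 18 mm wide, 9 mm thick, joins the grip's inner end, 46 mm inward (-y) of this point. Nothing stands above.
- wheel_centre (a point): Centre of the steel index wheel, on the trunnion axis, 125 mm to the right (-y) of the trunnion point, outside the right cheek; axes as the jig's. Wheel 18 mm thick, radius 66 mm, turning with the cradle; notches in its rim 14 mm wide, 22 mm deep, mouths chamfered. The wanted notch has yellow paint beside it, the others a white tick.
- bush_mouth (a point): Centre of the brass-ringed upper mouth of the pin bush: a fixed steel block 36 (along the slope) x 56 (along jig y) x 34 mm thick over the wheel, with a 14 mm through bore, 104 mm from wheel_centre. Its z axis points out of the bore, leaning 35 degrees (0.611 rad) from vertical to the jig's front. The wheel's rim begins 4 mm below the bore, the notch floor 26 mm below it.
- lock_pin_grip (a point): Centre of the lock pin's red round knob: diameter 24 mm, 52 mm long. The point is 26 mm below the knob's top, 34 mm above the collar's underside, 92 mm above the tip; z up the pin. Collar diameter 32, 6 mm thick. Shank 12 mm, 58 mm long, last 9 mm tapered to 6. About 0.16 kg. Starts upright in one of the block's holes, collar on the block; slides down a bore by its weight when free.
- lock_pin_seat (a point): Centre of the underside of the lock pin's collar (58 mm above its tip), z up the pin. With the pin home it lies on the bush mouth.
- pin_block: Plywood pin block, 180 (x) x 60 (y) x 66 mm high, fixed; origin at the centre of its underside. Three 14 mm holes 62 mm deep at x = -60, 0, +60 mm on its middle line; the pins stand in them in any order.
- blue_pin_grip (a point): A point in the knob of the blue-knobbed pin (shank 40 mm), 28 mm above its collar's upper face; knob diameter 24 mm, 44 mm long. Too short for this jig: leave it in the block.
- black_pin_grip (a point): A point in the knob of the black-knobbed pin (shank 34 mm), 28 mm above its collar's upper face; knob diameter 24 mm, 40 mm long. Too short for this jig: leave it in the block.
- oil_can: Red oil can, origin at the centre of its underside: body diameter 64 mm, shoulder at 85 to 118 mm, thin spout leaning to its +x, up to 188 mm high and 53 mm out; pump lever 55 mm out on its -x side.
- tin: Open steel tin, diameter 72 mm, 85 mm high; origin at the centre of its underside.
- drill: Cordless drill standing on its battery (110 x 75 mm), chuck to its +x, 202 mm high, 165 mm long; origin at the centre of its underside.
- spray_can: Yellow spray can with a white cap, diameter 54 mm, 190 mm high; origin at the centre of its underside.
- carton: Small carton 90 (x) x 130 (y) x 60 mm; origin at the centre of its underside.
- screwdriver: Screwdriver with a yellow handle lying along its x, 200 mm long, 26 mm thick; origin under its middle.
- spanner: Open-ended spanner lying along its x, 180 mm long, 38 mm wide, 8 mm thick; origin under its middle.
Not all that is in view belongs to the job. Leave any green or white look-alike of the part that bears lock_pin_grip alone.

How it is judged:
By the outcome, as a careful person would: the job done as asked, in the order asked, and still so for the second after the job is handed in, with the robot touching nothing.
It also fails if it takes over 64 s, if anything falls off the work surface, if the arm or the gripper's body presses on something with over 40 N, if the wrist force passes 120 N, or if a joint passes its speed limit or range.

## Robot

A 6-joint arm with a two-finger parallel gripper is mounted at the origin on the work surface. World frame = base frame: x ahead of the robot, y to its left, z up, the work surface at z = 0. Lengths are in m, angles in rad, forces in N, time in s.
With the tool pointing down it reaches from about 0.35 to 0.775 m from the base axis. Payload 5.5 kg.
Tool frame: the origin (TCP) lies at the very end of the fingers, on their centre line; the grasp point (between the pads) lies 19 mm behind it; z points along the fingers, y is the line along which they close (so a half turn about z gives the same grasp; the last joint's range is limited). The gripper opens to 85 mm and grips with 20 to 120 N. Pads are 22 mm wide; open, the fingers measure 114 mm over their backs; the gripper's body (76 mm by 85 mm) begins 54 mm behind the grasp point. The pads swing forward as they close: fully open they stand 13 mm farther back than shut.
Start: joints at [-1.311, 0.313, 0.046, 1.304, 0, 1.431], TCP at [0.224, -0.53, 0.231] pointing down, gripper open.
Joint ranges: [-2.76, 2.76], [-0.86, 1.69], [-1.03, 1.26], [-2.2, 2.34], [-1.47, 1.5], [-3.14, 3.14]. Speed limits (rad/s): [2.57, 2.57, 3.14, 3.14, 3.14, 3.14].

## Interface

Orientations are given as a unit quaternion [w, x, y, z].
In Python, from workcell import env, cams, ticket, spotter gives the robot as it stands.
- The arm moves only by the tool jog_arm, never from a script. Its argument "increments" is a list that holds one entry, the list of rows, each a list of 7 numbers: the shift along the tool's x, y, z in units of 0.25 m (1.0 is 0.25 m), then the turn, a rotation vector about the tool's x, y, z in units of 180 degrees (1.0 is 180 degrees), then the closure in counts, from 0 (fully open) to 255 (shut). A call has 1 to 20 rows; each row shifts and turns the commanded pose from where the row before left it, along the tool's axes as they then stand; what a row does not reach is not made up. A row lasts 1/10 s, in which the tool goes at most 50 mm and 8.59 degrees, less where a joint would pass 70% of its speed; a pose out of reach is approached as far as the arm can. A call with a number of a shift or a turn outside -1 to 1 is refused whole. A call with a gripper value outside its range is refused whole. The fingers move at their own pace and stop on an object; "force" is the grip in N (left out, the last holds). Time passes only in rows, so rows that do not move let the fingers close. It gives the time, the measured TCP pose, the force, the opening and the grip force at its end, in the units of the state.
- env.get_state(): the state, without advancing time (a new reading comes with each control period).
- cams.read_camera(name): name is "scene" or "top" or "wrist"; returns a dict with "pixels" (384x512x3 uint8, red, green, blue), "fx", "fy", "cx", "cy" (pixels), "xyz" and "attitude" of the camera in the world; the wrist camera has in their place "mount" (4x4, takes a point from camera to tool coordinates, whose origin is the TCP and whose axes are the flange's). Camera axes: x right, y down, z forward; pixel columns grow to the right and rows downward; lengths in m; the calibration is good to about 2 mm. A picture is of the moment at which its call begins: read the wrist's pose just before it. There is no depth.
- ticket.hand_in(): hands the job in; it is judged then, once.
Trained networks look in the newest picture that a camera, given by its name, has taken for a name from the list of things; names that differ only in an ending like _2 or _b are one class to them, and where a whole thing is asked for, a point or a joint stands for the part that bears it (a point fixed in the world has none). Each returns a list of dicts, best first, with "conf" (0 to 1); they miss things now and then, are a little off and sometimes report something else, mostly with a low value. They report only what shows in the picture. A call takes as long as a camera call. They do not tell look-alikes from the thing itself.
- spotter.find_in(target, camera): "uv" ([column, row] in pixels, amid what is visible of it).
- spotter.cut_out(target, camera): "region" (384x512 bool, what is visible of it) and "uv" ([column, row] in pixels, amid what is visible of it).
- spotter.landmark_of(target, camera): "uv" ([column, row] in pixels: a listed point, or the origin of a listed thing).
The state is a dict: "clock": time; "joint_pos": joint angles; "qvel": joint speeds; "tau": joint torques, N m; "tcp_pos": TCP position; "orientation": TCP orientation; "wrist_force": force on the tool from outside, world axes, zero at the start; "ft_torque": the same for the moment, N m; "finger_gap": finger opening in m; "grip_force": force on a finger pad.
Only numpy, scipy, OpenCV 4.12 (cv2) and the standard library are available. Lean on these libraries where they do the work, as an engineer would, in place of code of your own. Each camera call takes 0.05 s, during which the arm holds its last target. There are 200 camera calls.

## Working session

There is one attempt and no reset: what is moved stays moved. The work goes in short steps, Python scripts to look and compute and a tool call to move; the robot and the scene stay as the last step left them, time stands still between calls to the robot, and variables do not carry over. Pictures are saved under pics/ and viewed, at most 10 in all, crops included, and the job is handed in when it is done.

Besides the shell and the picture viewer there is one more tool, called after "Call:" as a command line: name --argument value ..., lists and objects as JSON in quotes. jog_arm: Moves the arm, as the interface text tells. Shifts and turns lie within -1 to 1; 1 stands for 0.25 m of shift or 180 degrees of turn. Its arguments: {"type":"object","properties":{"increments":{"type":"array"},"force":{"type":"number"}},"required":["increments"]}

```bash
mkdir -p pics; ls
cat > h.py <<'E'
import numpy as np, cv2
from scipy.spatial.transform import Rotation as R
from workcell import env, cams, ticket, spotter
def q2R(q): return R.from_quat([q[1],q[2],q[3],q[0]]).as_matrix()
def cam(name):
    s=env.get_state(); c=cams.read_camera(name)
    if 'mount' in c:
        T=np.eye(4);T[:3,:3]=q2R(s['orientation']);T[:3,3]=s['tcp_pos'];T=T@np.array(c['mount'])
        c['P'],c['R']=T[:3,3],T[:3,:3]
    else:
        c['P']=np.array(c['xyz']);a=np.array(c['attitude']);c['R']=a if a.shape==(3,3) else q2R(a)
    return c
def ray(c,uv):
    return c['R']@np.array([(uv[0]-c['cx'])/c['fx'],(uv[1]-c['cy'])/c['fy'],1.])
def proj(c,p):
    d=c['R'].T@(np.asarray(p)-c['P']);return np.array([c['fx']*d[0]/d[2]+c['cx'],c['fy']*d[1]/d[2]+c['cy']])
def tri(obs):
    A=0;b=0;n=[]
    for c,uv in obs:
        d=ray(c,uv);d/=np.linalg.norm(d);M=np.eye(3)-np.outer(d,d);A=A+M;b=b+M@c['P']
    p=np.linalg.solve(A,b);return p,[np.round(proj(c,p)-uv,1) for c,uv in obs]
def save(c,f): cv2.imwrite('pics/'+f,c['pixels'][:,:,::-1])
E
python3 - <<'E'
from h import *
np.set_printoptions(precision=4,suppress=True)
C={n:cam(n) for n in('scene','top','wrist')}
im=[C[n]['pixels'] for n in C]
cv2.imwrite('pics/a.png',cv2.resize(np.hstack(im[:2]),(800,300))[:,:,::-1]);save(C['scene'],'scene.png');save(C['top'],'top.png')
for n in C: print(n,C[n]['P'],C[n]['R'].tolist() if n!='x' else '')
for t in ['trunnion','lever_pivot','lever_grip','wheel_centre','bush_mouth','lock_pin_grip','lock_pin_seat','pin_block','blue_pin_grip','black_pin_grip','oil_can','tin','drill','spray_can','carton','screwdriver','spanner']:
    o=[]
    for n in C:
        r=spotter.landmark_of(t,n);print(t,n,[(np.round(x['uv'],1).tolist(),round(x['conf'],2)) for x in r[:3]])
        if r and n!='wrist':o.append((C[n],r[0]['uv']))
    if len(o)==2: print('   ',*tri(o))
E
```

```text
pics
scene [ 1.0571 -0.8959  0.9787] [[0.9006586128537462, 0.25963296984059847, -0.3484318930065329], [0.43391125322023927, -0.5800733697899647, 0.689373563454065], [-0.02313195670942078, -0.7720787567549474, -0.6351057439092547]]
top [ 0.4213 -0.0396  1.7493] [[0.002306440443147376, -0.9932921594380149, 0.11560867757849366], [-0.999996409438707, -0.0021332420019577994, 0.0016218471738486534], [-0.001364346794789327, -0.11561200317236515, -0.9932935131572627]]
wrist [ 0.296  -0.499   0.3739] [[0.38958160580984524, -0.8782184592284896, -0.2774139691597373], [-0.9209906462664185, -0.3719946673334285, -0.1157419412540534], [-0.0015498078549733853, 0.30058660207306165, -0.9537532661804012]]
trunnion scene [([244.5, 203.3], 0.55)]
trunnion top [([248.3, 195.6], 0.57)]
trunnion wrist []
    [ 0.5816 -0.0108  0.1312] [array([ 1.4, -0.3]), array([0.6, 1. ])]
lever_pivot scene [([200.5, 194.7], 0.71), ([273.8, 171.6], 0.65), ([279.3, 144.7], 0.57)]
lever_pivot top [([207.6, 189.5], 0.64)]
lever_pivot wrist []
    [0.5154 0.0591 0.1437] [array([ 36.6, -12.8]), array([22.7, 24.2])]
lever_grip s
[... 2399 characters left out ...]
ay_can top [([171.0, 202.0], 0.72), ([340.3, 201.6], 0.56), ([343.5, 216.4], 0.37)]
spray_can wrist []
    [0.6332 0.3363 0.0215] [array([-18.3,   2. ]), array([ -6.5, -15.5])]
carton scene [([305.5, 260.7], 0.93), ([138.7, 353.1], 0.51)]
carton top [([253.0, 147.6], 0.55)]
carton wrist []
    [ 0.7976 -0.0275 -0.0133] [array([ 2. , -0.4]), array([0.7, 1.3])]
screwdriver scene [([234.3, 330.9], 0.93)]
screwdriver top [([332.7, 169.8], 0.58)]
screwdriver wrist []
    [ 0.7099 -0.3537  0.001 ] [array([-1.3,  0.2]), array([-0.5, -0.7])]
spanner scene [([250.3, 173.5], 0.45)]
spanner top [([176.2, 232.0], 0.73)]
spanner wrist []
    [0.4478 0.2867 0.005 ] [array([ 0.2, -0. ]), array([0.1, 0.2])]
```

```bash
cd pics; python3 -c "
import cv2,numpy as np
a=cv2.imread('scene.png')[90:380,80:360];b=cv2.imread('top.png')[110:290,110:400]
cv2.imwrite('a1.png',cv2.resize(a,None,fx=2,fy=2,interpolation=2));cv2.imwrite('a2.png',cv2.resize(b,None,fx=2.7,fy=2.7,interpolation=2))"
```

```text
(no output)
```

View pics/a1.png

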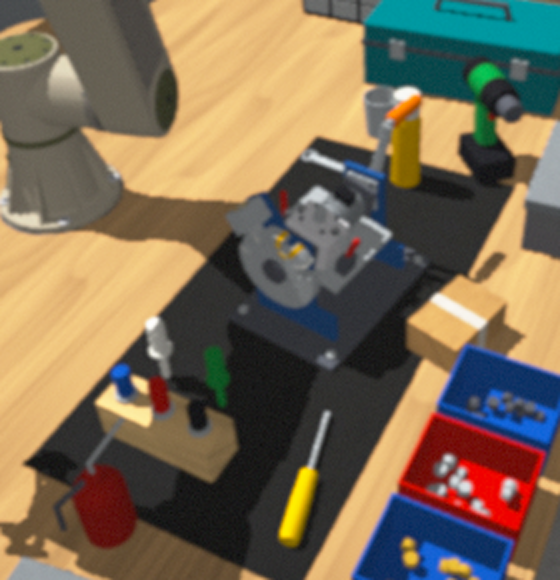

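View pics/a2.png

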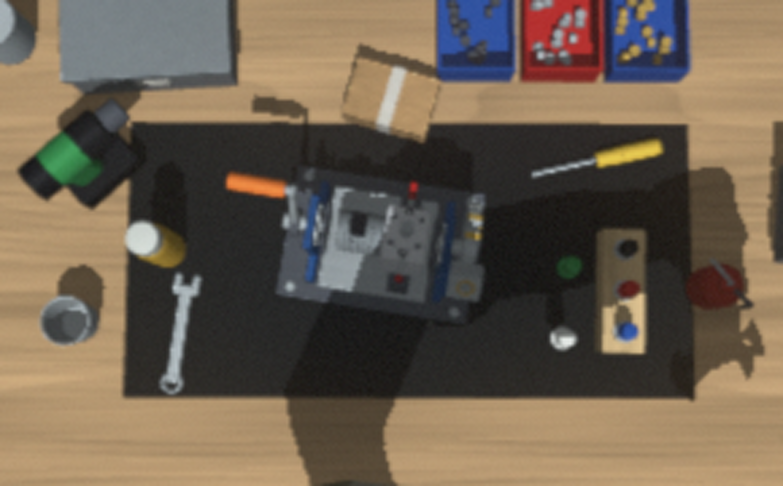

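The picture shows the red pin in the middle hole (scene ≈159,287; top ≈342,217), with green and white look-alikes standing beside the block. The lever is nearly upright and leans slightly back. Next I'll fit the jig pose.

```bash
cat > fit.py <<'E'
from h import *
from scipy.optimize import least_squares
def Rz(a): return R.from_euler('z',a).as_matrix()
def pts(v):
    x,y,w,th=v;J=Rz(w);o=np.array([x,y,.15])
    L=dict(trunnion=[0,0,0],lever_pivot=[0,.165,0],lever_grip=[-.12*np.sin(th),.165,.12*np.cos(th)],wheel_centre=[0,-.125,0],
      bush_mouth=[-.104*np.sin(.611),-.125,.104*np.cos(.611)])
    return {k:o+J@np.array(p) for k,p in L.items()}
def fit(C,v0=(.58,-.01,-.14,-.2),show=True):
    obs=[]
    for t in pts(v0):
        for n in C:
            for r in spotter.landmark_of(t,n): obs.append((t,n,np.array(r['uv'])))
    v=np.array(v0)
    for gate in (25,12,8):
        P=pts(v);use=[o for o in obs if np.linalg.norm(proj(C[o[1]],P[o[0]])-o[2])<gate]
        f=lambda v:np.concatenate([proj(C[n],pts(v)[t])-u for t,n,u in use])
        v=least_squares(f,v,loss='soft_l1',f_scale=1.).x
    if show:
        for t,n,u in use: print(t,n,u.round(1),(proj(C[n],pts(v)[t])-u).round(1))
    return v
E
python3 - <<'E'
from fit import *
np.set_printoptions(precision=4,suppress=True)
C={n:cam(n) for n in('scene','top')}
v=fit(C);print(v);[print(k,p) for k,p in pts(v).items()]
# pins
for t in('lock_pin_grip','blue_pin_grip','black_pin_grip','pin_block'):
    for n in C:
        print(t,n,[(np.round(x['uv'],1).tolist(),round(x['conf'],2)) for x in spotter.landmark_of(t,n)+spotter.find_in(t,n)])
S,T=C['scene'],C['top']
print('white',*tri([(S,(157,252)),(T,(318.5,235.5))]),'green',*tri([(S,(187,267)),(T,(320.5,208.8))]),'red',*tri([(S,(159.5,284.6)),(T,(342.3,217))]))
E
```

```text
trunnion scene [244.4 201.7] [-0.5 -3.1]
trunnion top [250.3 198.3] [-0.6 -1. ]
lever_pivot scene [275.5 172. ] [-2.2 -0.1]
lever_pivot top [206.4 191.2] [ 0.2 -0.9]
lever_grip scene [278.7 145.9] [ 1.2 -2.4]
lever_grip top [200.6 179.4] [3.3 0.5]
wheel_centre scene [222.1 225. ] [-3.7 -3.2]
wheel_centre top [280.2 202.7] [ 2.3 -0.1]
bush_mouth scene [196.9 193.3] [ 2.6 -1.8]
bush_mouth top [279.9 218.4] [ 1.4 -1.3]
[ 0.5771 -0.014  -0.1599 -0.1965]
trunnion [ 0.5771 -0.014   0.15  ]
lever_pivot [0.6034 0.1489 0.15  ]
lever_grip [0.6265 0.1452 0.2677]
wheel_centre [ 0.5572 -0.1374  0.15  ]
bush_mouth [ 0.4983 -0.1279  0.2352]
lock_pin_grip scene [([221.3, 306.1], 0.67), ([172.5, 248.6], 0.55), ([157.4, 285.0], 0.47), ([159.3, 288.5], 0.72), ([170.1, 254.2], 0.61), ([216.6, 296.7], 0.55)]
lock_pin_grip top [([290.7, 242.2], 0.7), ([323.4, 186.8], 0.5), ([342.1, 216.2], 0.46), ([173.7, 233.7], 0.29), ([281.4, 218.6], 0.18)]
blue_pin_grip scene [([138.8, 278.1], 0.57), ([160.7, 294.6], 0.4), ([136.1, 280.9], 0.47), ([237.8, 206.8], 0.31)]
blue_pin_grip top [([341.4, 233.1], 0.54), ([342.8, 235.3], 0.63)]
black_pin_grip scene [([178.7, 297.4], 0.69), ([177.0, 301.1], 0.6)]
black_pin_grip top [([343.0, 200.0], 0.44), ([340.8, 203.4], 0.55)]
pin_block scene [([168.4, 312.5], 0.94), ([165.2, 308.9], 0.68)]
pin_block top [([341.3, 218.7], 0.59), ([147.3, 173.1], 0.25), ([337.8, 217.5], 0.78), ([143.0, 170.7], 0.51)]
white [ 0.4347 -0.2776  0.1062] [array([ 0.1, -0. ]), array([0., 0.])] green [ 0.5384 -0.2869  0.1016] [array([-0.3,  0.1]), array([-0.1, -0.2])] red [ 0.5069 -0.3699  0.104 ] [array([-0.5,  0.1]), array([-0.2, -0.2])]
```

```bash
cat > plan.py <<'E'
from h import *
def down(yaw):  # tool z down, tool y (closing) at world angle yaw
    y=np.array([np.cos(yaw),np.sin(yaw),0]);z=np.array([0,0,-1.]);return np.c_[np.cross(y,z),y,z]
def plan(wps,step=.03,grip=0):
    """wps: list of (pos,R,step|None). prints rows per segment in the tool units"""
    s=env.get_state();p=np.array(s['tcp_pos']);Q=q2R(s['orientation'])
    for w in wps:
        q,G=np.array(w[0]),w[1];st=w[2] if len(w)>2 else step
        rv=R.from_matrix(Q.T@G).as_rotvec();d=np.linalg.norm(q-p)
        n=max(1,int(np.ceil(d/st)),int(np.ceil(np.degrees(np.linalg.norm(rv))/5)))
        for i in range(n):
            Qi=Q@R.from_rotvec(rv*i/n).as_matrix();b=Qi.T@(q-p)/n/.25
            row=np.round(np.r_[b,rv/n/np.pi],4)
            if i==0 or np.linalg.norm(rv)>.01: print(f'{"x%d "%n if np.linalg.norm(rv)<=.01 else ""}',(row+0).tolist())
        p,Q=q,G
E
python3 - <<'E'
from plan import *
s=env.get_state();print(q2R(s['orientation']).round(3).tolist(),s['tcp_pos'])
c=cam('wrist');print(c['fx'],np.round(c['mount'],3).tolist())
plan([((.224,-.53,.4),q2R(s['orientation'])),((.42,-.25,.45),down(np.radians(0))),],.035)
plan([((.224,-.53,.4),q2R(s['orientation'])),((.42,-.25,.45),down(np.radians(180))),],.035)
E
```

```text
[[0.921, 0.389, -0.0], [0.389, -0.921, -0.0], [-0.0, 0.0, -1.0]] [ 0.22380103 -0.5296904   0.23129364]
293.09828908116225 [[0.0, -0.954, -0.301, 0.078], [1.0, 0.0, 0.0, 0.0], [-0.0, -0.301, 0.954, -0.143], [0.0, 0.0, 0.0, 1.0]]
x5  [0.0001, 0.0003, -0.1349, 0.0, 0.0, 0.0]
 [0.0827, -0.0519, -0.0143, 0.0, 0.0, -0.0266]
 [0.0868, -0.0448, -0.0143, 0.0, 0.0, -0.0266]
 [0.0902, -0.0374, -0.0143, 0.0, 0.0, -0.0266]
 [0.093, -0.0297, -0.0143, 0.0, 0.0, -0.0266]
 [0.0952, -0.0219, -0.0143, 0.0, 0.0, -0.0266]
 [0.0967, -0.0138, -0.0143, 0.0, 0.0, -0.0266]
 [0.0975, -0.0057, -0.0143, 0.0, 0.0, -0.0266]
 [0.0976, 0.0025, -0.0143, 0.0, 0.0, -0.0266]
 [0.0971, 0.0106, -0.0143, 0.0, 0.0, -0.0266]
 [0.0958, 0.0187, -0.0143, 0.0, 0.0, -0.0266]
 [0.094, 0.0266, -0.0143, 0.0, 0.0, -0.0266]
 [0.0914, 0.0344, -0.0143, 0.0, 0.0, -0.0266]
 [0.0882, 0.0419, -0.0143, 0.0, 0.0, -0.0266]
 [0.0844, 0.0491, -0.0143, 0.0, 0.0, -0.0266]
x5  [0.0001, 0.0003, -0.1349, 0.0, 0.0, 0.0]
 [0.0504, -0.0316, -0.0087, 0.0, 0.0, 0.0273]
 [0.0475, -0.0358, -0.0087, 0.0, 0.0, 0.0273]
 [0.0442, -0.0397, -0.0087, 0.0, 0.0, 0.0
[... 231 characters left out ...]
73]
 [0.019, -0.0563, -0.0087, 0.0, 0.0, 0.0273]
 [0.0141, -0.0577, -0.0087, 0.0, 0.0, 0.0273]
 [0.0091, -0.0587, -0.0087, 0.0, 0.0, 0.0273]
 [0.004, -0.0593, -0.0087, 0.0, 0.0, 0.0273]
 [-0.001, -0.0594, -0.0087, 0.0, 0.0, 0.0273]
 [-0.0061, -0.0591, -0.0087, 0.0, 0.0, 0.0273]
 [-0.0112, -0.0584, -0.0087, 0.0, 0.0, 0.0273]
 [-0.0161, -0.0572, -0.0087, 0.0, 0.0, 0.0273]
 [-0.021, -0.0556, -0.0087, 0.0, 0.0, 0.0273]
 [-0.0256, -0.0536, -0.0087, 0.0, 0.0, 0.0273]
 [-0.0301, -0.0512, -0.0087, 0.0, 0.0, 0.0273]
 [-0.0344, -0.0485, -0.0087, 0.0, 0.0, 0.0273]
 [-0.0384, -0.0453, -0.0087, 0.0, 0.0, 0.0273]
 [-0.0422, -0.0419, -0.0087, 0.0, 0.0, 0.0273]
 [-0.0456, -0.0381, -0.0087, 0.0, 0.0, 0.0273]
```

Run:
```python
from plan import *
s=env.get_state()
plan([((.30,-.40,.43),down(-.16+.6)),((.55,.02,.43),down(-.16))],.045)
```

```text
[0.0254, -0.0189, -0.0418, 0.0, 0.0, -0.027]
 [0.0269, -0.0167, -0.0418, 0.0, 0.0, -0.027]
 [0.0282, -0.0143, -0.0418, 0.0, 0.0, -0.027]
 [0.0293, -0.0119, -0.0418, 0.0, 0.0, -0.027]
 [0.0302, -0.0094, -0.0418, 0.0, 0.0, -0.027]
 [0.0309, -0.0068, -0.0418, 0.0, 0.0, -0.027]
 [0.0314, -0.0041, -0.0418, 0.0, 0.0, -0.027]
 [0.0316, -0.0015, -0.0418, 0.0, 0.0, -0.027]
 [0.0316, 0.0012, -0.0418, 0.0, 0.0, -0.027]
 [0.0314, 0.0039, -0.0418, 0.0, 0.0, -0.027]
 [0.031, 0.0065, -0.0418, 0.0, 0.0, -0.027]
 [0.0303, 0.0091, -0.0418, 0.0, 0.0, -0.027]
 [0.0294, 0.0117, -0.0418, 0.0, 0.0, -0.027]
 [0.0283, 0.0141, -0.0418, 0.0, 0.0, -0.027]
 [0.027, 0.0165, -0.0418, 0.0, 0.0, -0.027]
 [0.0256, 0.0187, -0.0418, 0.0, 0.0, -0.027]
 [0.0239, 0.0208, -0.0418, 0.0, 0.0, -0.027]
 [0.022, 0.0228, -0.0418, 0.0, 0.0, -0.027]
 [0.02, 0.0245, -0.0418, 0.0, 0.0, -0.027]
 [0.0995, 0.1473, 0.0, 0.0, 0.0, 0.0174]
 [0.1073, 0.1417, 0.0, 0.0, 0.0, 0.0174]
 [0.1149, 0.1356, 0.0, 0.0, 0.0, 0.0174]
 [0.1221, 0.1291, 0.0, 0.0, 0.0, 0.0174]
 [0.129, 0.1223, 0.0, 0.0, 0.0, 0.0174]
 [0.1355, 0.1151, 0.0, 0.0, 0.0, 0.0174]
 [0.1415, 0.1075, 0.0, 0.0, 0.0, 0.0174]
 [0.1472, 0.0996, 0.0, 0.0, 0.0, 0.0174]
 [0.1524, 0.0915, 0.0, 0.0, 0.0, 0.0174]
 [0.1572, 0.083, 0.0, 0.0, 0.0, 0.0174]
 [0.1614, 0.0743, 0.0, 0.0, 0.0, 0.0174]
```

Call:
jog_arm --increments '[[[0,0,-0.1,0,0,-0.0402,0],[0,0,-0.1,0,0,-0.0402,0],[0,0,-0.1,0,0,-0.0402,0],[0,0,-0.1,0,0,-0.0402,0],[0,0,-0.1,0,0,-0.0402,0],[0,0,-0.1,0,0,-0.0402,0],[0,0,-0.1,0,0,-0.0402,0],[0,0,-0.1,0,0,-0.0402,0]]]'

```text
clock: 4.95
tcp_pos: [0.2238, -0.5295, 0.4325]
orientation: [0.0, 0.76, 0.65, -0.0]
wrist_force: [0.5, -1.0, 0.2]
finger_gap: 0.0852
grip_force: 0.0
```

Call:
jog_arm --increments '[[[0.17,0.067,0,0,0,0,0],[0.17,0.067,0,0,0,0,0],[0.17,0.067,0,0,0,0,0],[0.17,0.067,0,0,0,0,0],[0.17,0.067,0,0,0,0,0],[0.17,0.067,0,0,0,0,0],[0.17,0.067,0,0,0,0,0],[0.17,0.067,0,0,0,0,0],[0.17,0.067,0,0,0,0,0],[0.17,0.067,0,0,0,0,0],[0.17,0.067,0,0,0,0,0],[0.17,0.067,0,0,0,0,0],[0.17,0.067,0,0,0,0,0],[0.17,0.067,0,0,0,0,0],[0,0,0,0,0,0,0],[0,0,0,0,0,0,0]]]'

```text
clock: 6.55
tcp_pos: [0.5508, 0.0212, 0.4307]
orientation: [-0.0, 0.761, 0.649, -0.001]
wrist_force: [1.5, -0.2, -0.9]
finger_gap: 0.0856
grip_force: 0.0
```

Run:
```python
from fit import *
np.set_printoptions(precision=4,suppress=True)
s=env.get_state();print(s['clock'],s['tcp_pos'],s['joint_pos'],s['qvel'].max() if hasattr(s['qvel'],'max') else s['qvel'])
C={n:cam(n) for n in('wrist','scene','top')}
v=fit(C);print(v);[print(k,p) for k,p in pts(v).items()]
W={'wrist':C['wrist']};print('wrist only',fit(W,v,False))
im=cv2.resize(C['wrist']['pixels'],(768,576))[:,:,::-1].copy()
for k,p in pts(v).items():
    u=proj(C['wrist'],p)*1.5;cv2.drawMarker(im,tuple(int(a) for a in u),(255,0,255),0,14,1)
cv2.imwrite('pics/w1.png',im)
```

```text
6.55 [0.5508 0.0212 0.4307] [-0.1069  0.311   0.5334  1.7942 -0.0004  1.6219] 0.0040898166538828155
trunnion wrist [279.3 175.1] [-1.7  0.2]
trunnion scene [242.9 199.9] [ 2.3 -0.7]
trunnion top [244.4 193.5] [5.6 2.5]
lever_pivot scene [272.2 168.9] [1.2 3.1]
lever_grip wrist [320.5  35.8] [-0.7 -0.2]
lever_grip scene [280.1 144. ] [2.  0.7]
lever_grip top [203.2 178.7] [ 1. -1.]
wheel_centre wrist [278.8 249.2] [-1.2  0.9]
wheel_centre scene [219.7 225. ] [ 0.9 -2.1]
wheel_centre top [282.  202.5] [ 0.9 -2. ]
bush_mouth wrist [237.9 282.5] [ 0.2 -0.2]
bush_mouth scene [201.  192.6] [0.3 0.3]
bush_mouth top [282.5 217.4] [-0.3 -2.5]
[ 0.582  -0.0152 -0.1333 -0.2601]
trunnion [ 0.582  -0.0152  0.15  ]
lever_pivot [0.6039 0.1483 0.15  ]
lever_grip [0.6345 0.1442 0.266 ]
wheel_centre [ 0.5654 -0.1391  0.15  ]
bush_mouth [ 0.5062 -0.1312  0.2352]
wrist only [ 0.5841 -0.0155 -0.1439 -0.2305]
```

View pics/w1.png

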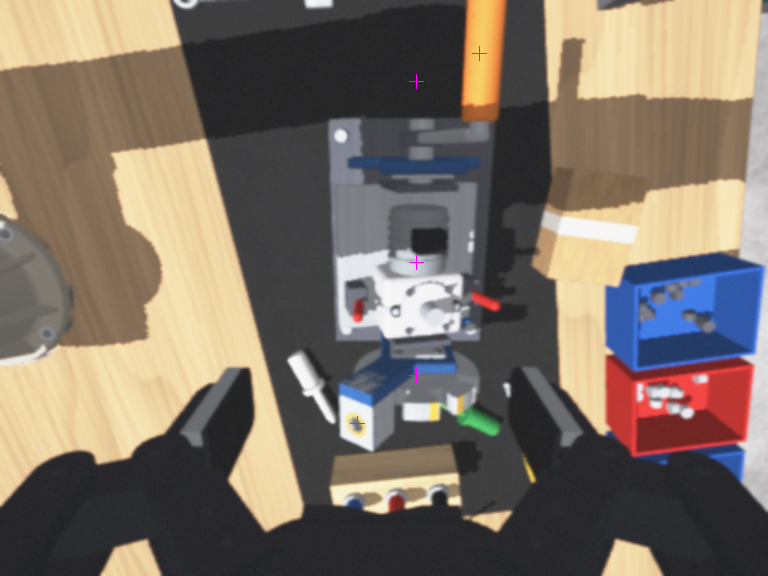

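The wrist view shows the bush bore at about (357,424), the orange grip at (480,55), and the jig axes in line with the tool. The fit agrees, so I'm moving to the grip.

Call:
jog_arm --increments '[[[0.109,0.0473,0,0,0,0,0],[0.109,0.0473,0,0,0,0,0],[0.109,0.0473,0,0,0,0,0],[0.109,0.0473,0,0,0,0,0],[0.109,0.0473,0,0,0,0,0],[0,0,0.12,0,0,0,0],[0,0,0.12,0,0,0,0],[0,0,0,0,0,0,0]]]'

```text
clock: 8.5
tcp_pos: [0.6281, 0.1454, 0.3642]
orientation: [-0.004, 0.761, 0.648, -0.006]
wrist_force: [0.1, 0.4, 1.0]
finger_gap: 0.0857
grip_force: 0.0
```

Run:
```python
from fit import *
np.set_printoptions(precision=4,suppress=True)
s=env.get_state();print(s['clock'],s['tcp_pos'])
C={n:cam(n) for n in('wrist',)}
print([(x['uv'],x['conf']) for x in spotter.landmark_of('lever_grip','wrist')])
v=(.5835,-.0155,-.141,-.24)
for th in(-.2,-.24,-.28): print(proj(C['wrist'],pts(v[:3]+(th,))['lever_grip']))
save(C['wrist'],'w2.png')
```

```text
8.5 [0.6281 0.1454 0.3642]
[([262.4, 194.7], 0.67)]
[256.5248 193.7737]
[261.9509 193.32  ]
[267.2786 192.8038]
```

View pics/w2.png

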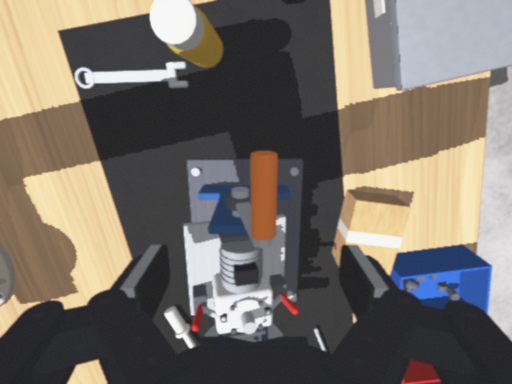

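Grip seen at (263,152)–(263,240), centred between the fingers. Now descending and closing.

Call:
jog_arm --increments '[[[0,0.012,0.093,0,0,0,0],[0,0.012,0.093,0,0,0,0],[0,0,0.093,0,0,0,0],[0,0,0.093,0,0,0,0],[0,0,0.093,0,0,0,0],[0,0,0,0,0,0,0],[0,0,0,0,0,0,255],[0,0,0,0,0,0,255],[0,0,0,0,0,0,255],[0,0,0,0,0,0,255],[0,0,0,0,0,0,255],[0,0,0,0,0,0,255],[0,0,0,0,0,0,255],[0,0,0,0,0,0,255],[0,0,0,0,0,0,255],[0,0,0,0,0,0,255]]]' --force 30

```text
clock: 10.2
tcp_pos: [0.6364, 0.1444, 0.2563]
orientation: [0.0, 0.761, 0.648, 0.0]
wrist_force: [-2.4, -0.3, 5.3]
finger_gap: 0.0217
grip_force: 29.6
```

Run:
```python
from fit import *
np.set_printoptions(precision=4,suppress=True)
s=env.get_state();print(s['clock'],s['tcp_pos'],s['orientation'],s['wrist_force'],s['finger_gap'])
v=(.5835,-.0155,-.141,-.24);M=q2R(s['orientation'])
g=np.array(s['tcp_pos'])-.019*M[:,2];P=pts(v);J=Rz(v[2])
d=J.T@(g-P['lever_pivot']);print('grip in jig',d,np.hypot(d[0],d[2]))
th0=np.arctan2(-d[0],d[2]);print(th0)
# rows: constant tool orientation, arc
n=16;ths=np.linspace(th0,.70,n+1);r=.12
pp=[M.T@J@np.array([-r*np.sin(t),0,r*np.cos(t)])/.25 for t in ths]
for i in range(n): print((pp[i+1]-pp[i]).round(4))
```

```text
10.2 [0.6364 0.1444 0.2563] [0.0003 0.7615 0.6482 0.0005] [-2.3996 -0.3071  5.3047] 0.021694414780925132
grip in jig [0.0299 0.0007 0.1253] 0.12881195148300878
-0.23428880748331604
[-0.0005 -0.0274 -0.0057]
[-0.0005 -0.0277 -0.0041]
[-0.0005 -0.0279 -0.0025]
[-0.0005 -0.028  -0.0009]
[-0.0005 -0.028   0.0008]
[-0.0005 -0.0279  0.0024]
[-0.0005 -0.0277  0.004 ]
[-0.0005 -0.0274  0.0056]
[-0.0005 -0.0271  0.0072]
[-0.0005 -0.0266  0.0088]
[-0.0005 -0.026   0.0103]
[-0.0005 -0.0254  0.0118]
[-0.0005 -0.0247  0.0133]
[-0.0005 -0.0238  0.0147]
[-0.0004 -0.0229  0.0161]
[-0.0004 -0.022   0.0174]
```

Call:
jog_arm --increments '[[[0,0,0,0,0,0,120],[0,0,0,0,0,0,120],[0,0,0,0,0,0,120],[0,0,0.016,0,0,0,120],[0,0,0.016,0,0,0,120],[0,0,0,0,0,0,255],[0,0,0,0,0,0,255],[0,0,0,0,0,0,255],[0,0,0,0,0,0,255],[0,0,0,0,0,0,255]]]'

```text
clock: 11.2
tcp_pos: [0.6363, 0.1441, 0.2465]
orientation: [-0.0, 0.762, 0.648, -0.0]
wrist_force: [0.1, -0.6, -4.5]
finger_gap: 0.0217
grip_force: 29.6
```

Call:
jog_arm --increments '[[[0,-0.014,-0.003,0,0,0,255],[-0.0005,-0.0277,-0.0041,0,0,0,255],[-0.0005,-0.0279,-0.0025,0,0,0,255],[-0.0005,-0.028,-0.0009,0,0,0,255],[-0.0005,-0.028,0.0008,0,0,0,255],[-0.0005,-0.0279,0.0024,0,0,0,255],[-0.0005,-0.0277,0.004,0,0,0,255],[-0.0005,-0.0274,0.0056,0,0,0,255],[0,0,0,0,0,0,255]]]'

```text
clock: 12.1
tcp_pos: [0.5897, 0.1516, 0.2517]
orientation: [0.005, 0.762, 0.648, 0.006]
wrist_force: [6.3, -1.1, 10.2]
finger_gap: 0.022
grip_force: 31.4
```

Call:
jog_arm --increments '[[[-0.0005,-0.0271,0.0072,0,0,0,255],[-0.0005,-0.0266,0.0088,0,0,0,255],[-0.0005,-0.026,0.0103,0,0,0,255],[-0.0005,-0.0254,0.0118,0,0,0,255],[-0.0005,-0.0247,0.0133,0,0,0,255],[-0.0005,-0.0238,0.0147,0,0,0,255],[-0.0004,-0.0229,0.0161,0,0,0,255],[-0.0004,-0.022,0.0174,0,0,0,255],[0,0,0,0,0,0,255],[0,0,0,0,0,0,255]]]'

```text
clock: 13.1
tcp_pos: [0.5399, 0.1594, 0.2265]
orientation: [0.003, 0.761, 0.648, 0.005]
wrist_force: [2.7, 1.2, 12.0]
finger_gap: 0.0219
grip_force: 35.1
```

```bash
cat > lev.py <<'E'
from fit import *
np.set_printoptions(precision=4,suppress=True)
s=env.get_state();print(s['clock'],s['tcp_pos'],s['wrist_force'])
v=(.5835,-.0155,-.141,-.24);M=q2R(s['orientation'])
g=np.array(s['tcp_pos'])-.019*M[:,2];J=Rz(v[2]);d=J.T@(g-pts(v)['lever_pivot'])
print('jig',d,np.hypot(d[0],d[2]),'th atan',np.arctan2(-d[0],d[2]),'asin',np.arcsin(-d[0]/.12))
C={n:cam(n) for n in('scene','top')}
b=[(n,fit({n:C[n]},v[:3]+(.7,),False)) for n in C];print(b)
cv2.imwrite('pics/c%d.png'%(s['clock']*100),np.hstack([cv2.resize(C['scene']['pixels'][130:280,150:300],None,fx=3,fy=3,interpolation=2)])[:,:,::-1])
E
python3 lev.py
```

```text
13.1 [0.5399 0.1594 0.2265] [ 2.6764  1.2074 11.9662]
jig [-0.068   0.0019  0.0955] 0.1172219882558355 th atan 0.6189552425966903 asin 0.6025596712714636
[('scene', array([ 0.5839, -0.0152, -0.121 ,  0.6151])), ('top', array([ 0.577 , -0.014 , -0.1683,  0.7647]))]
```

Call:
jog_arm --increments '[[[-0.0003,-0.0172,0.01,0,0,0,255],[-0.0003,-0.0168,0.0105,0,0,0,255],[-0.0003,-0.0166,0.011,0,0,0,255],[-0.0003,-0.0164,0.0115,0,0,0,255],[0,0,0,0,0,0,255],[0,0,0,0,0,0,255]]]'

```text
clock: 14.3
tcp_pos: [0.5255, 0.1616, 0.2151]
orientation: [0.005, 0.762, 0.648, 0.006]
wrist_force: [10.0, 0.4, 6.0]
finger_gap: 0.0217
grip_force: 34.1
```

```bash
python3 lev.py; ls pics
```

```text
14.3 [0.5255 0.1616 0.2151] [9.9571 0.4247 5.9758]
jig [-0.0826  0.0021  0.0841] 0.11793459651852371 th atan 0.7764687163170281 asin 0.7596990231306924
[('scene', array([ 0.5848, -0.0187, -0.1074,  0.6687])), ('top', array([ 0.5774, -0.0096, -0.126 ,  0.7   ]))]
a.png
a1.png
a2.png
c1310.png
c1430.png
scene.png
top.png
w1.png
w2.png
```

View pics/c1430.png

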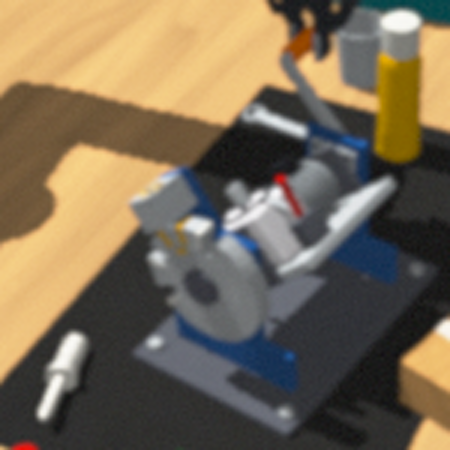

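```bash
cat > pp.py <<'E'
from plan import *
from fit import pts,Rz
np.set_printoptions(precision=4,suppress=True)
V=(.5835,-.0155,-.141,.78);J=Rz(V[2]);P=pts(V)
def tilt(a):  # tool z down leaning; y along jig y, x to the robot side; -z leans to jig front by a
    z=J@np.array([np.sin(a),0,-np.cos(a)]);y=J@np.array([0,1,0.]);return np.c_[np.cross(y,z),y,z]
ax=J@np.array([-np.sin(.611),0,np.cos(.611)])
E
python3 - <<'E'
from pp import *
M=tilt(.611-.306)
m=np.array(cams.read_camera('wrist')['mount'])
fw=M@m[:3,2];print(fw,-ax)
cp=P['bush_mouth']+.24*ax;tcp=cp-M@m[:3,3];print('view tcp',tcp,'bush',P['bush_mouth'])
s=env.get_state();Q=q2R(s['orientation']);p=np.array(s['tcp_pos'])
print('rot',R.from_matrix(Q.T@M).as_rotvec()/np.pi)
plan([(p+[0,0,.12],Q,.04),(tcp,M,.04)])
E
```

```text
[ 0.5681 -0.0798 -0.8191] [ 0.568  -0.0806 -0.8191]
view tcp [ 0.4864 -0.1291  0.3184] bush [ 0.5069 -0.1309  0.2352]
rot [-0.0725 -0.0728 -0.5027]
x3  [0.0006, 0.0024, -0.16, 0.0, 0.0, 0.0]
 [-0.0617, 0.0017, 0.0033, -0.0038, -0.0038, -0.0265]
 [-0.0616, -0.0035, 0.004, -0.0038, -0.0038, -0.0265]
 [-0.0611, -0.0087, 0.0047, -0.0038, -0.0038, -0.0265]
 [-0.0601, -0.0138, 0.0053, -0.0038, -0.0038, -0.0265]
 [-0.0586, -0.0188, 0.0058, -0.0038, -0.0038, -0.0265]
 [-0.0568, -0.0236, 0.0063, -0.0038, -0.0038, -0.0265]
 [-0.0546, -0.0284, 0.0066, -0.0038, -0.0038, -0.0265]
 [-0.0519, -0.0329, 0.0069, -0.0038, -0.0038, -0.0265]
 [-0.0489, -0.0371, 0.0071, -0.0038, -0.0038, -0.0265]
 [-0.0456, -0.0412, 0.0072, -0.0038, -0.0038, -0.0265]
 [-0.0419, -0.0449, 0.0072, -0.0038, -0.0038, -0.0265]
 [-0.038, -0.0483, 0.0071, -0.0038, -0.0038, -0.0265]
 [-0.0337, -0.0514, 0.0069, -0.0038, -0.0038, -0.0265]
 [-0.0293, -0.0541, 0.0067, -0.0038, -0.0038, -0.0265]
 [-0.0246, -0.0564, 0.0064, -0.0038, -0.0038, -0.0265]
 [-0.0198, -0.0583, 0.0059, -0.0038, -0.0038, -0.0265]
 [-0.0148, -0.0598, 0.0054, -0.0038, -0.0038, -0.0265]
 [-0.0097, -0.0609, 0.0049, -0.0038, -0.0038, -0.0265]
 [-0.0046, -0.0615, 0.0042, -0.0038, -0.0038, -0.0265]
```

The scene crop shows the yellow mark directly under the bush at about (175,240). I'm releasing the lever and going to look down the bore.

Call:
jog_arm --increments '[[[0,0,0,0,0,0,100],[0,0,0,0,0,0,100],[0,0,0,0,0,0,60],[0,0,0,0,0,0,60],[0,0,-0.1,0,0,0,60],[0,0,-0.16,0,0,0,60],[0,0,-0.16,0,0,0,60],[0,0,-0.06,0,0,0,60]]]'

```text
clock: 15.75
tcp_pos: [0.5199, 0.1613, 0.3347]
orientation: [0.001, 0.762, 0.648, 0.002]
wrist_force: [1.0, -0.3, -0.1]
finger_gap: 0.0656
grip_force: 0.0
```

Call:
jog_arm --increments '[[[-0.0617,0.0017,0.0033,-0.0038,-0.0038,-0.0265,60],[-0.0616,-0.0035,0.004,-0.0038,-0.0038,-0.0265,60],[-0.0611,-0.0087,0.0047,-0.0038,-0.0038,-0.0265,60],[-0.0601,-0.0138,0.0053,-0.0038,-0.0038,-0.0265,60],[-0.0586,-0.0188,0.0058,-0.0038,-0.0038,-0.0265,60],[-0.0568,-0.0236,0.0063,-0.0038,-0.0038,-0.0265,60],[-0.0546,-0.0284,0.0066,-0.0038,-0.0038,-0.0265,60],[-0.0519,-0.0329,0.0069,-0.0038,-0.0038,-0.0265,60],[-0.0489,-0.0371,0.0071,-0.0038,-0.0038,-0.0265,60],[-0.0456,-0.0412,0.0072,-0.0038,-0.0038,-0.0265,60],[-0.0419,-0.0449,0.0072,-0.0038,-0.0038,-0.0265,60],[-0.038,-0.0483,0.0071,-0.0038,-0.0038,-0.0265,60],[-0.0337,-0.0514,0.0069,-0.0038,-0.0038,-0.0265,60],[-0.0293,-0.0541,0.0067,-0.0038,-0.0038,-0.0265,60],[-0.0246,-0.0564,0.0064,-0.0038,-0.0038,-0.0265,60],[-0.0198,-0.0583,0.0059,-0.0038,-0.0038,-0.0265,60],[-0.0148,-0.0598,0.0054,-0.0038,-0.0038,-0.0265,60],[-0.0097,-0.0609,0.0049,-0.0038,-0.0038,-0.0265,60],[-0.0046,-0.0615,0.0042,-0.0038,-0.0038,-0.0265,60],[0,0,0,0,0,0,60]]]'

```text
clock: 17.75
tcp_pos: [0.4796, -0.131, 0.3144]
orientation: [0.143, 0.069, 0.987, -0.012]
wrist_force: [-0.0, -0.2, 0.2]
finger_gap: 0.0653
grip_force: 0.0
```

Call:
jog_arm --increments '[[[0,0,0,0,0,0,60],[0,0,0,0,0,0,60]]]'

```text
clock: 17.95
tcp_pos: [0.4803, -0.1291, 0.3149]
orientation: [0.143, 0.068, 0.987, -0.011]
wrist_force: [0.7, -0.8, 0.4]
finger_gap: 0.0652
grip_force: 0.0
```

Run:
```python
from pp import *
s=env.get_state();print(s['clock'],s['tcp_pos'],s['joint_pos'])
c=cam('wrist');print('exp',proj(c,P['bush_mouth']),[(x['uv'],x['conf']) for x in spotter.landmark_of('bush_mouth','wrist')],[(x['uv'],x['conf']) for x in spotter.landmark_of('wheel_centre','wrist')])
t=cam('top');cv2.imwrite('pics/w3.png',cv2.resize(np.hstack([c['pixels'][60:320,130:390]]),None,fx=2.3,fy=2.3,interpolation=2)[:,:,::-1])
```

```text
17.95 [ 0.4803 -0.1291  0.3149] [-0.4812 -0.0885 -0.2515  1.1352  0.0928 -0.3302]
exp [255.718  199.2992] [([256.7, 197.5], 0.79)] []
```

View pics/w3.png

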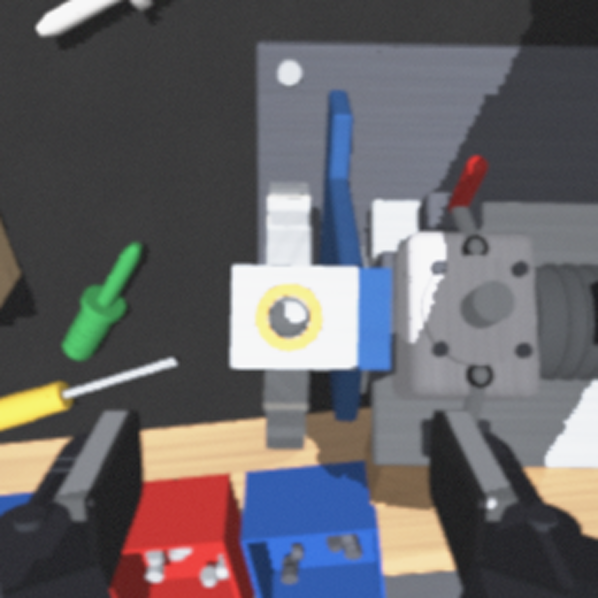

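Run:
```python
from pp import *
c=cam('wrist')
a=cv2.resize(c['pixels'][180:215,238:274],None,fx=10,fy=10,interpolation=cv2.INTER_CUBIC)[:,:,::-1]
s=cam('scene');b=cv2.resize(s['pixels'][180:230,185:235],(350,350),interpolation=2)[:,:,::-1]
cv2.imwrite('pics/w4.png',np.hstack([a,b])[:, :] if a.shape[0]==b.shape[0] else a)
```

```text
(no output)
```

View pics/w4.png

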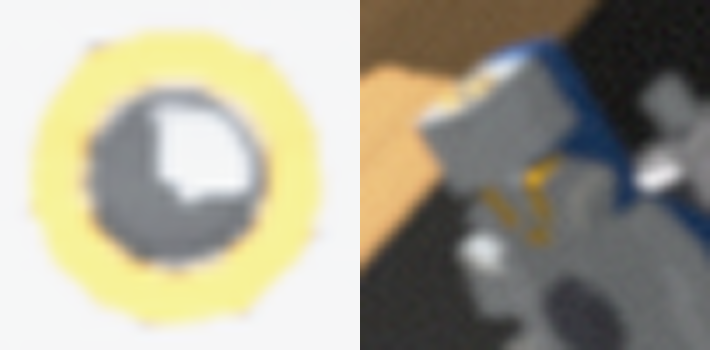

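The bore at (255.7,197.4) is 1.5 mm from the fit. The yellow stripes flank a notch under the bush. Now to the pin block.

Run:
```python
from pp import *
plan([((.47,-.375,.30),tilt(0),.04)])
```

```text
[-0.0102, -0.1399, 0.0124, -0.0001, 0.0131, 0.0002]
 [-0.0108, -0.1399, 0.012, -0.0001, 0.0131, 0.0002]
 [-0.0113, -0.1399, 0.0114, -0.0001, 0.0131, 0.0002]
 [-0.0119, -0.1399, 0.0109, -0.0001, 0.0131, 0.0002]
 [-0.0124, -0.1399, 0.0104, -0.0001, 0.0131, 0.0002]
 [-0.0129, -0.1399, 0.0098, -0.0001, 0.0131, 0.0002]
 [-0.0133, -0.1399, 0.0092, -0.0001, 0.0131, 0.0002]
```

Call:
jog_arm --increments '[[[-0.0102,-0.14,0.0124,0,0.0131,0,60],[-0.0108,-0.14,0.012,0,0.0131,0,60],[-0.0113,-0.14,0.0114,0,0.0131,0,60],[-0.0119,-0.14,0.0109,0,0.0131,0,60],[-0.0124,-0.14,0.0104,0,0.0131,0,60],[-0.0129,-0.14,0.0098,0,0.0131,0,60],[-0.0133,-0.14,0.0092,0,0.0131,0,60],[0,0,0,0,0,0,60],[0,0,0,0,0,0,60],[0,0,0,0,0,0,60]]]'

```text
clock: 19.25
tcp_pos: [0.4701, -0.3748, 0.3006]
orientation: [0.0, 0.069, 0.998, -0.002]
wrist_force: [0.4, 1.0, 0.1]
finger_gap: 0.0652
grip_force: 0.0
```

Run:
```python
from pp import *
s=env.get_state();print(s['clock'],s['tcp_pos'],s['orientation'])
c=cam('wrist');save(c,'w5.png')
print('exp red',proj(c,(.507,-.372,.1)))
for t in('lock_pin_grip','lock_pin_seat','blue_pin_grip','black_pin_grip','pin_block'):
    z={'lock_pin_grip':.1,'lock_pin_seat':.066,'pin_block':0}.get(t,.1)
    for r in spotter.landmark_of(t,'wrist'):
        d=ray(c,r['uv']);print(t,np.round(r['uv'],1),round(r['conf'],2),c['P']+d*(z-c['P'][2])/d[2])
```

```text
19.25 [ 0.4701 -0.3748  0.3006] [ 0.      0.0687  0.9976 -0.0015]
exp red [260.1387 193.8563]
lock_pin_grip [311.  254.5] 0.77 [ 0.5996 -0.3164  0.1   ]
lock_pin_grip [387.7  90.2] 0.77 [ 0.4064 -0.2162  0.1   ]
lock_pin_grip [262.3 198.8] 0.56 [ 0.5138 -0.3702  0.1   ]
lock_pin_seat [324.8 240.6] 0.8 [ 0.6002 -0.2905  0.066 ]
lock_pin_seat [259.9 186.9] 0.73 [ 0.5083 -0.3719  0.066 ]
lock_pin_seat [365.1 100.1] 0.63 [ 0.4154 -0.2292  0.066 ]
lock_pin_seat [263.6 238. ] 0.54 [ 0.5843 -0.3766  0.066 ]
blue_pin_grip [254.5 146. ] 0.56 [ 0.4475 -0.3709  0.1   ]
blue_pin_grip [289.8 286.8] 0.32 [ 0.6456 -0.3492  0.1   ]
black_pin_grip [262.7 237.3] 0.6 [ 0.5661 -0.3764  0.1   ]
pin_block [261.5 179. ] 0.86 [ 0.5156 -0.3692  0.    ]
```

View pics/w5.png

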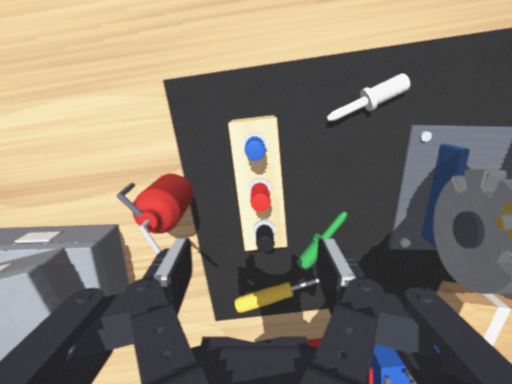

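Run:
```python
from pp import *
c=cam('wrist');s=cam('scene')
for uv in((156,249),(122,190)): print(tri([(c,uv),(s,(140,300))]),tri([(c,uv),(s,(109,340))]))
for y in (.511,):
  for z in(.1,.126): print(proj(c,(.5115,-.371,z)),proj(s,(.5115,-.371,z)))
plan([((.5115,-.371,.20),tilt(0),.03),((.5115,-.371,.081),tilt(0),.03)])
```

```text
(array([ 0.5327, -0.4764,  0.1771]), [array([8.3, 4.4]), array([-4.1,  1.4])]) (array([ 0.5325, -0.5348,  0.1264]), [array([-26.8, -11.3]), array([15.2, -5.8])])
(array([ 0.4935, -0.4819,  0.1587]), [array([33.7, 22.2]), array([-17.4,   2.2])]) (array([ 0.4838, -0.5465,  0.0863]), [array([1.1, 0.6]), array([-0.7,  0.1])])
[261.6797 196.8175] [160.4967 286.5497]
[262.1611 204.0322] [158.8518 280.0734]
x4  [-0.0403, 0.0103, 0.1009, -0.0003, 0.0001, 0.0003]
x4  [0.0, 0.0, 0.119, 0.0, 0.0, 0.0]
```

Red knob at (261,198), as predicted. The spout is 100 mm away, so the descent is clear.

Call:
jog_arm --increments '[[[-0.0403,0.0103,0.1,0,0,0,110],[-0.0403,0.0103,0.1,0,0,0,110],[-0.0403,0.0103,0.1,0,0,0,110],[-0.0403,0.0103,0.1,0,0,0,110],[0,0,0.12,0,0,0,110],[0,0,0.12,0,0,0,110],[0,0,0.12,0,0,0,110],[0,0,0.06,0,0,0,110],[0,0,0.06,0,0,0,110],[0,0,0,0,0,0,110],[0,0,0,0,0,0,110],[0,0,0,0,0,0,255],[0,0,0,0,0,0,255],[0,0,0,0,0,0,255],[0,0,0,0,0,0,255],[0,0,0,0,0,0,255],[0,0,0,0,0,0,255],[0,0,0,0,0,0,255]]]' --force 60

```text
clock: 21.45
tcp_pos: [0.512, -0.3727, 0.0819]
orientation: [0.001, 0.069, 0.998, -0.003]
wrist_force: [-0.7, -0.7, 4.5]
finger_gap: 0.0225
grip_force: 58.5
```

Run:
```python
from pp import *
m=P['bush_mouth']+.0013*J@np.array([-np.cos(.611),0,-np.sin(.611)]);T=tilt(.611)
s=env.get_state();Q=q2R(s['orientation']);p=np.array(s['tcp_pos'])
plan([(p+[0,0,.16],Q,.03),(m+.133*ax,T,.035),(m+.088*ax,T,.02)]);print(m,m+.088*ax)
```

```text
x6  [-0.0002, -0.0006, -0.1067, 0.0, 0.0, 0.0]
 [0.0514, 0.106, -0.0458, -0.0002, -0.0215, 0.0001]
 [0.0482, 0.106, -0.0491, -0.0002, -0.0215, 0.0001]
 [0.0448, 0.106, -0.0522, -0.0002, -0.0215, 0.0001]
 [0.0412, 0.106, -0.0551, -0.0002, -0.0215, 0.0001]
 [0.0375, 0.106, -0.0577, -0.0002, -0.0215, 0.0001]
 [0.0335, 0.106, -0.06, -0.0002, -0.0215, 0.0001]
 [0.0295, 0.106, -0.0621, -0.0002, -0.0215, 0.0001]
 [0.0252, 0.1061, -0.0639, -0.0002, -0.0215, 0.0001]
 [0.0209, 0.1061, -0.0654, -0.0002, -0.0215, 0.0001]
x3  [0.0, 0.0, 0.06, 0.0, 0.0, 0.0]
[ 0.5058 -0.1307  0.2344] [ 0.4558 -0.1236  0.3065]
```

Call:
jog_arm --increments '[[[0,0,-0.04,0,0,0,255],[0,0,-0.1,0,0,0,255],[0,0,-0.125,0,0,0,255],[0,0,-0.125,0,0,0,255],[0,0,-0.125,0,0,0,255],[0,0,-0.125,0,0,0,255],[0,0,0,0,0,0,255],[0.0514,0.106,-0.0458,0,-0.0215,0,255],[0.0482,0.106,-0.0491,0,-0.0215,0,255],[0.0448,0.106,-0.0522,0,-0.0215,0,255],[0.0412,0.106,-0.0551,0,-0.0215,0,255],[0.0375,0.106,-0.0577,0,-0.0215,0,255],[0.0335,0.106,-0.06,0,-0.0215,0,255],[0.0295,0.106,-0.0621,0,-0.0215,0,255],[0.0252,0.106,-0.0639,0,-0.0215,0,255],[0.0209,0.106,-0.0654,0,-0.0215,0,255],[0,0,0,0,0,0,255],[0,0,0,0,0,0,255]]]'

```text
clock: 23.25
tcp_pos: [0.4285, -0.1178, 0.3412]
orientation: [0.298, 0.065, 0.952, -0.022]
wrist_force: [0.1, -0.1, -2.1]
finger_gap: 0.0228
grip_force: 60.1
```

```bash
cat > chk.py <<'E'
from pp import *
m=P['bush_mouth']+.0013*J@np.array([-np.cos(.611),0,-np.sin(.611)]);T=tilt(.611)
s=env.get_state();M=q2R(s['orientation']);p=np.array(s['tcp_pos'])
print(s['clock'],p,s['wrist_force'],s['finger_gap'])
e=M.T@(m-p);print('mouth in tool frame',e,'rot err',R.from_matrix(M.T@T).as_rotvec()/np.pi)
C={n:cam(n) for n in('scene','top','wrist')}
E
cat > c1.py <<'E'
from chk import *
g=p-.019*M[:,2]
for t,q in(('lock_pin_grip',g),('lock_pin_seat',g+.034*M[:,2])):
  for n in C:
    e=proj(C[n],q);r=[(x['uv']-e).round(1) for x in spotter.landmark_of(t,n) if np.linalg.norm(x['uv']-e)<25];print(t,n,e.round(1),r)
tip=g+.092*M[:,2]
a=C['scene']['pixels'];u=proj(C['scene'],tip);print('tip',u,proj(C['top'],tip))
A=cv2.resize(a[130:250,140:260],(480,480),interpolation=2)[:,:,::-1].copy()
for q in(tip,g,m): cv2.drawMarker(A,tuple(int(k) for k in (proj(C['scene'],q)-[140,130])*4),(255,0,255),0,12,1)
b=C['top']['pixels'][180:260,240:320];B=cv2.resize(b,(300,300),interpolation=2)[:,:,::-1].copy()
for q in(tip,g,m): cv2.drawMarker(B,tuple(int(k) for k in (proj(C['top'],q)-[240,180])*3.75),(255,0,255),0,12,1)
B=cv2.copyMakeBorder(B,0,180,0,0,0);cv2.imwrite('pics/i%d.png'%(s['clock']*100),np.hstack([A,B]))
E
python3 c1.py
```

```text
23.25 [ 0.4285 -0.1178  0.3412] [ 0.0536 -0.1142 -2.1035] 0.022793504783756736
mouth in tool frame [-0.0034 -0.0019  0.1324] rot err [-0.0003 -0.0012  0.0016]
lock_pin_grip scene [171.6 146.4] [array([-3. ,  1.4])]
lock_pin_grip top [280.  240.1] [array([-2.2, -0.1]), array([11.7,  1.8])]
lock_pin_grip wrist [254.9 263.1] [array([-1.1, -3.8])]
lock_pin_seat scene [178.4 157.1] [array([-3.2,  3.5])]
lock_pin_seat top [280.4 234.2] [array([20.2,  9.4]), array([ 0.9, -0.1])]
lock_pin_seat wrist [254.7 232.2] [array([-2.7, -3.2])]
tip [189.694  175.0154] [280.9208 224.771 ]
```

View pics/i2325.png

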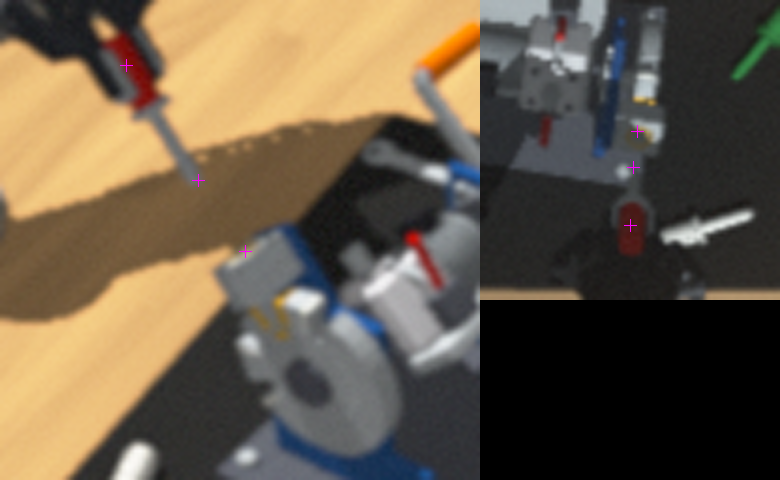

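Pin tip at (199,181) in the crop, in line with the bore axis. Correcting the lateral offset and approaching.

Call:
jog_arm --increments '[[[-0.0068,-0.0038,0.05,0,0,0,255],[-0.0068,-0.0038,0.05,0,0,0,255],[0,0,0.05,0,0,0,255],[0,0,0.05,0,0,0,255],[0,0,0,0,0,0,255],[0,0,0,0,0,0,255]]]'

```text
clock: 24.3
tcp_pos: [0.4601, -0.125, 0.3027]
orientation: [0.298, 0.065, 0.952, -0.022]
wrist_force: [-0.7, -0.7, -0.9]
finger_gap: 0.0224
grip_force: 60.1
```

```bash
python3 c1.py
```

```text
24.3 [ 0.4601 -0.125   0.3027] [-0.6857 -0.6895 -0.8545] 0.022395960115433013
mouth in tool frame [0.0011 0.0008 0.0823] rot err [-0.0002 -0.0013  0.0013]
lock_pin_grip scene [181.8 162.2] [array([-0.2, -1.6])]
lock_pin_grip top [281.5 230.5] [array([-1., -3.]), array([ 9.3, 11.8])]
lock_pin_grip wrist [253.  262.3] [array([1.7, 1.5])]
lock_pin_seat scene [188.5 172.7] [array([-0.8,  1.1])]
lock_pin_seat top [281.8 225. ] [array([15.2, 15.8])]
lock_pin_seat wrist [253.2 231.6] [array([-0.4, -2.7])]
tip [199.5614 190.2556] [282.2866 216.1634]
```

```bash
ls pics|grep i2; cp pics/$(ls pics|grep 'i2'|tail -1) pics/ins.png
```

```text
i2325.png
i2430.png
```

View pics/ins.png

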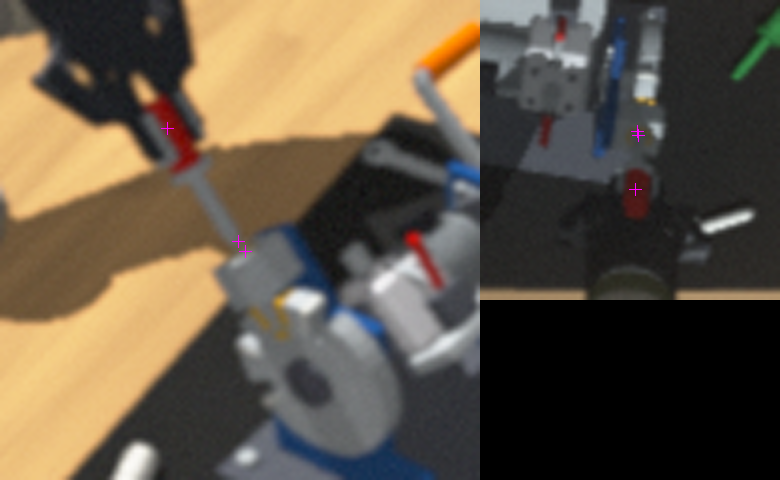

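Tip just above the mouth at (240,243). Inserting slowly.

Call:
jog_arm --increments '[[[0.0036,0.0028,0,0,0,0,255],[0,0,0.016,0,0,0,255],[0,0,0.016,0,0,0,255],[0,0,0.016,0,0,0,255],[0,0,0.016,0,0,0,255],[0,0,0.016,0,0,0,255],[0,0,0,0,0,0,255]]]'

```text
clock: 25.45
tcp_pos: [0.4712, -0.126, 0.2856]
orientation: [0.298, 0.065, 0.952, -0.022]
wrist_force: [0.7, -0.7, -2.9]
finger_gap: 0.0229
grip_force: 60.1
```

Call:
jog_arm --increments '[[[0,0,0.016,0,0,0,255],[0,0,0.016,0,0,0,255],[0,0,0.016,0,0,0,255],[0,0,0.016,0,0,0,255],[0,0,0.016,0,0,0,255],[0,0,0,0,0,0,255]]]'

```text
clock: 26.05
tcp_pos: [0.4825, -0.1277, 0.2693]
orientation: [0.298, 0.065, 0.952, -0.022]
wrist_force: [2.2, -1.3, -2.2]
finger_gap: 0.0228
grip_force: 60.0
```

```bash
python3 chk.py
```

```text
26.05 [ 0.4825 -0.1277  0.2693] [ 2.2291 -1.3094 -2.1879] 0.022812347006782113
mouth in tool frame [0.0006 0.0003 0.042 ] rot err [-0.0004 -0.001   0.0014]
```

Call:
jog_arm --increments '[[[0.001,0,0.012,0,0,0,255],[0,0,0.012,0,0,0,255],[0,0,0.012,0,0,0,255],[0,0,0.012,0,0,0,255],[0,0,0,0,0,0,255]]]'

```text
clock: 26.7
tcp_pos: [0.4891, -0.1286, 0.2595]
orientation: [0.299, 0.065, 0.952, -0.022]
wrist_force: [2.7, -1.5, -2.4]
finger_gap: 0.0228
grip_force: 59.9
```

Call:
jog_arm --increments '[[[0,0,0.01,0,0,0,255],[0,0,0.01,0,0,0,255],[0,0,0,0,0,0,255]]]'

```text
clock: 27.0
tcp_pos: [0.492, -0.1289, 0.2556]
orientation: [0.299, 0.065, 0.952, -0.022]
wrist_force: [3.9, -1.5, -1.1]
finger_gap: 0.0224
grip_force: 60.0
```

Call:
jog_arm --increments '[[[0,0,0.01,0,0,0,255],[0,0,0.01,0,0,0,255],[0,0,0,0,0,0,255]]]'

```text
clock: 27.3
tcp_pos: [0.495, -0.1293, 0.2516]
orientation: [0.299, 0.065, 0.952, -0.022]
wrist_force: [4.5, -0.9, -1.0]
finger_gap: 0.0227
grip_force: 60.0
```

Call:
jog_arm --increments '[[[0,0,0.008,0,0,0,255],[0,0,0.008,0,0,0,255],[0,0,0,0,0,0,255]]]'

```text
clock: 27.6
tcp_pos: [0.4965, -0.1295, 0.2496]
orientation: [0.299, 0.065, 0.952, -0.023]
wrist_force: [-11.4, 2.6, 13.5]
finger_gap: 0.0227
grip_force: 62.4
```

```bash
python3 chk.py
```

```text
27.6 [ 0.4965 -0.1295  0.2496] [-11.4425   2.5605  13.473 ] 0.022674340157904795
mouth in tool frame [0.001  0.0001 0.0178] rot err [-0.0005 -0.0006  0.0015]
```

Call:
jog_arm --increments '[[[0,0,0.006,0,0,0,255],[0,0,0,0,0,0,255]]]'

```text
clock: 27.95
tcp_pos: [0.4967, -0.1295, 0.2496]
orientation: [0.299, 0.065, 0.952, -0.023]
wrist_force: [-27.7, 5.6, 26.5]
finger_gap: 0.0225
grip_force: 64.5
```

```bash
python3 c1.py; cp pics/i2*.png /tmp; ls -t pics|head -1
```

```text
27.95 [ 0.4967 -0.1295  0.2496] [-27.6702   5.5832  26.5274] 0.022476155202924644
mouth in tool frame [0.0011 0.0001 0.0177] rot err [-0.0008 -0.0005  0.0015]
lock_pin_grip scene [194.5 181.9] []
lock_pin_grip top [281.9 220.3] [array([10. , 20.5]), array([-1.9, -0.2])]
lock_pin_grip wrist [252.5 264.2] [array([ 3.4, -4.6])]
lock_pin_seat scene [201.  192.1] [array([-1.2, -2.2])]
lock_pin_seat top [282.2 215.2] [array([-3.2,  1.2])]
lock_pin_seat wrist [252.8 233.2] [array([ 0.3, -1.6])]
tip [211.7387 209.1561] [282.6539 206.9214]
i2795.png
```

Full-diameter shank has passed the rim freely (tip ≈56 mm deep) and the contact is now stiff, so the collar is on the bush. Relieving the push, releasing and retreating.

Call:
jog_arm --increments '[[[0,0,-0.006,0,0,0,255],[0,0,-0.002,0,0,0,200],[0,0,0,0,0,0,110],[0,0,0,0,0,0,110],[0,0,0,0,0,0,110],[0,0,0,0,0,0,110],[0,0,-0.03,0,0,0,110],[0,0,-0.06,0,0,0,110],[0,0,-0.1,0,0,0,110],[0,0,-0.1,0,0,0,110],[0,0,-0.1,0,0,0,110],[0,0,0,0,0,0,110],[0,0,0,0,0,0,110]]]'

```text
clock: 29.7
tcp_pos: [0.4414, -0.1219, 0.3293]
orientation: [0.299, 0.065, 0.952, -0.023]
wrist_force: [-0.5, -0.3, -0.6]
finger_gap: 0.0487
grip_force: 0.0
```

```bash
cat > c2.py <<'E'
from chk import *
for t,q in(('lock_pin_grip',m+.034*ax),('lock_pin_seat',m),('bush_mouth',m)):
  for n in C:
    e=proj(C[n],q);print(t,n,e.round(1),[(x['uv']-e).round(1) for k in (1,2) for x in spotter.landmark_of(t,n) if np.linalg.norm(x['uv']-e)<25])
for n in C:
  a=C[n]['pixels'].astype(int);e=proj(C[n],m+.034*ax);x0,y0=(e-30).astype(int);k=a[y0:y0+60,x0:x0+60]
  w=(k[...,0]>1.8*k[...,1])&(k[...,0]>1.8*k[...,2])&(k[...,0]>50);yy,xx=np.nonzero(w);print(n,'red px',w.sum(),'bbox',xx.min()+x0,yy.min()+y0,xx.max()+x0,yy.max()+y0,'cen',xx.mean()+x0,yy.mean()+y0)
  print('   knob model low/mid/top',*[proj(C[n],m+h*ax).round(1) for h in(.008,.034,.060)])
E
python3 c2.py
```

```text
29.7 [ 0.4414 -0.1219  0.3293] [-0.511  -0.3481 -0.6034] 0.04866204537682038
mouth in tool frame [0.001  0.0006 0.115 ] rot err [-0.0007 -0.0005  0.0014]
lock_pin_grip scene [194.8 182.8] [array([-2.7, -1.2]), array([-2.7, -1.2])]
lock_pin_grip top [281.8 220.1] [array([0.7, 0.3]), array([ 9.9, 22.6]), array([0.7, 0.3]), array([ 9.9, 22.6])]
lock_pin_grip wrist [253.  198.3] [array([-0.2, -0.5]), array([-0.2, -0.5])]
lock_pin_seat scene [201.3 193. ] [array([-3.3, -2.5]), array([-3.3, -2.5])]
lock_pin_seat top [282.1 215. ] [array([0.2, 3.6]), array([0.2, 3.6])]
lock_pin_seat wrist [253.1 186.3] [array([ 0.2, -0.1]), array([ 0.2, -0.1])]
bush_mouth scene [201.3 193. ] []
bush_mouth top [282.1 215. ] [array([0.2, 4.7]), array([0.2, 4.7])]
bush_mouth wrist [253.1 186.3] []
scene red px 155 bbox 186 174 201 191 cen 193.21290322580646 182.6258064516129
   knob model low/mid/top [199.7 190.6] [194.8 182.8] [189.8 174.9]
top red px 78 bbox 257 190 284 228 cen 278.2692307692308 220.15384615384616
   knob model low/mid/top [282.  216.2] [281.8 220.1] [281.6 224.2]
wrist red px 1335 bbox 222 176 268 227 cen 247.1692883895131 200.93857677902622
   knob model low/mid/top [253.1 188.9] [253.  198.3] [252.9 209.9]
```

The pin is standing in place. As a safety check I'll press lightly on the knob's top with the fingers shut and compare contact heights.

Call:
jog_arm --increments '[[[0.002,0.001,0,0,0,0,255],[0,0,0,0,0,0,255],[0,0,0,0,0,0,255],[0,0,0,0,0,0,255],[0,0,0,0,0,0,255],[0,0,0,0,0,0,255],[0,0,0.05,0,0,0,255],[0,0,0.05,0,0,0,255],[0,0,0.04,0,0,0,255],[0,0,0.03,0,0,0,255],[0,0,0.02,0,0,0,255],[0,0,0,0,0,0,255]]]' --force 30

```text
clock: 31.95
tcp_pos: [0.4678, -0.125, 0.2885]
orientation: [0.298, 0.065, 0.952, -0.022]
wrist_force: [0.5, 0.2, -0.0]
finger_gap: -0.0003
grip_force: 0.0
```

Call:
jog_arm --increments '[[[0,0,0.008,0,0,0,255],[0,0,0.006,0,0,0,255],[0,0,0,0,0,0,255]]]'

```text
clock: 32.25
tcp_pos: [0.4699, -0.1255, 0.2866]
orientation: [0.299, 0.065, 0.952, -0.022]
wrist_force: [0.3, 0.4, -0.4]
finger_gap: 0.0002
grip_force: 0.0
```

```bash
python3 chk.py
```

```text
32.25 [ 0.4699 -0.1255  0.2866] [ 0.3293  0.3848 -0.422 ] 0.00023696975288992677
mouth in tool frame [ 0.     -0.      0.0636] rot err [-0.0004 -0.0009  0.0014]
```

Call:
jog_arm --increments '[[[0,0,0.006,0,0,0,255],[0,0,0.006,0,0,0,255],[0,0,0,0,0,0,255]]]'

```text
clock: 32.7
tcp_pos: [0.4723, -0.1261, 0.2852]
orientation: [0.3, 0.065, 0.952, -0.023]
wrist_force: [-1.0, -0.2, 5.4]
finger_gap: 0.0
grip_force: 2.1
```

Call:
jog_arm --increments '[[[0,0,0.004,0,0,0,255],[0,0,0,0,0,0,255]]]'

```text
clock: 32.9
tcp_pos: [0.4733, -0.1263, 0.2854]
orientation: [0.3, 0.065, 0.951, -0.023]
wrist_force: [-2.1, 0.2, 7.5]
finger_gap: 0.0001
grip_force: 3.7
```

```bash
python3 chk.py
```

```text
32.9 [ 0.4733 -0.1263  0.2854] [-2.0868  0.2417  7.5262] 0.00012862781782667617
mouth in tool frame [0.0024 0.0003 0.0606] rot err [-0.0006  0.0003  0.0017]
```

The knob top is at 60.6 mm, against 60 mm nominal, so the pin is home. Retreating clear.

Call:
jog_arm --increments '[[[0,0,-0.06,0,0,0,255],[0,0,-0.12,0,0,0,255],[0,0,-0.12,0,0,0,255],[0,0,-0.1,0,0,0,255],[0,0,0,0,0,0,255],[0,0,0,0,0,0,255],[0,0,0,0,0,0,255]]]'

```text
clock: 33.75
tcp_pos: [0.4154, -0.1174, 0.3636]
orientation: [0.298, 0.065, 0.952, -0.022]
wrist_force: [0.9, 0.1, -0.0]
finger_gap: 0.0001
grip_force: 0.0
```

```bash
python3 c2.py | grep -E "lock_pin|scene|wrist"; python3 -c "
from h import *
print(ticket.hand_in())"
```

```text
lock_pin_grip scene [194.8 182.8] [array([-4.8, -2.3]), array([-4.8, -2.3])]
lock_pin_grip top [281.8 220.1] [array([-2.1,  0.5]), array([-2.1,  0.5])]
lock_pin_grip wrist [252.5 184.2] [array([ 3.7, -1.7]), array([ 3.7, -1.7])]
lock_pin_seat scene [201.3 193. ] [array([-1.8, -1.9]), array([-1.8, -1.9])]
lock_pin_seat top [282.1 215. ] [array([0.9, 5.2]), array([0.9, 5.2])]
lock_pin_seat wrist [252.6 175.4] []
bush_mouth scene [201.3 193. ] [array([-3.3, -1.8]), array([-3.3, -1.8])]
bush_mouth wrist [252.6 175.4] [array([-0.6,  1.1]), array([-0.6,  1.1])]
scene red px 157 bbox 186 174 201 191 cen 193.21656050955414 182.6751592356688
wrist red px 877 bbox 222 166 265 213 cen 246.4230330672748 187.89851767388825
the job is handed in; nothing more can be done
None
```

I swung the table to the yellow notch, put the red lock pin through the bush, let go and handed the job in at about 34 s; the pin is home as far as I could measure (a 38 N push met a hard stop, knob top within about 1 mm of nominal), though I had no pictures left to view the final seating and no verdict was returned.

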